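# Click the dripper holder onto the pour-over stand and set the dripper in it

### The arm

A 7-joint arm with a two-finger parallel gripper is mounted at the origin on a cart in front of the work surface, level with it; the furniture and walls round the work are solid. World frame = base frame: x ahead of the robot, y to its left, z up, the work surface at z = 0. Lengths are in m, angles in rad, forces in N, time in s.
With the tool pointing down it reaches from about 0.4 to 0.925 m from the base axis. Payload 4.1 kg.
Tool frame: the origin (TCP) lies at the very end of the fingers, on their centre line; the grasp point (between the pads) lies 19 mm behind it; z points along the fingers, y is the line along which they close (so a half turn about z gives the same grasp; the last joint's range is limited). The gripper opens to 85 mm and grips with 20 to 120 N. Pads are 22 mm wide; open, the fingers measure 114 mm over their backs; the gripper's body (76 mm by 85 mm) begins 54 mm behind the grasp point. The pads swing forward as they close: fully open they stand 13 mm farther back than shut.
Start: joints at [1.233, 0.398, 0.045, 1.537, -0.019, 1.207, -0.051], TCP at [0.154, -0.632, 0.231] pointing down, gripper open.
Joint ranges: [-2.82, 2.82], [-0.49, 2.23], [-1.37, 1.46], [0, 2.46], [-1.36, 4.5], [0.23, 2], [-2.94, 2.94]. Speed limits (rad/s): [2.57, 2.57, 3.14, 3.14, 3.14, 3.14, 3.14].

### API

Orientations are given as a unit quaternion [x, y, z, w].
In Python, from station import get_state, capture, camera_info, hand_in, cut_out, landmark_of gives the robot as it stands.
- The arm moves only by the tool send_rows, never from a script. Its argument "commands" is a list of rows, each a list of 7 numbers: the shift along the tool's x, y, z in units of 30 mm (1.0 is 30 mm), then the turn, a rotation vector about the tool's x, y, z in units of 8 degrees (1.0 is 8 degrees), then the opening, from 0 (shut) to 1 (fully open). A call has exactly 8 rows; each row shifts and turns the commanded pose from where the row before left it, along the tool's axes as they then stand; what a row does not reach is not made up. A row lasts 1/10 s, in which the tool goes at most 50 mm and 8.59 degrees, less where a joint would pass 70% of its speed; a pose out of reach is approached as far as the arm can. A call is refused whole if a number of a shift passes 1 or a number of a turn 1, either way. A call with a gripper value outside its range is refused whole. The fingers move at their own pace and stop on an object; "force" is the grip in N (left out, the last holds). Time passes only in rows, so rows that do not move let the fingers close, or fill a call up. It gives the time, the measured TCP pose, the force, the opening and the grip force at its end, in the units of the state.
- get_state(): the state, without advancing time (a new reading comes with each control period).
- capture(name): name is "side" or "top"; returns the picture (480x640x3 uint8, red, green, blue); there is no depth.
- camera_info(name): a dict with "intrinsics" (3x3 intrinsics, pixels), "k1" (the pictures are not rectified: a ray, as slopes to the right and down, at radius r is drawn at 1 + k1 r^2 times it, then the intrinsics apply), "world_to_cam" (4x4, takes a point from world to camera coordinates). Camera axes: x right, y up, looking along -z (the intrinsics and any distortion apply to the point x, -y, -z); pixel columns grow to the right and rows downward; lengths in m; the calibration is good to about 2 mm. A picture is of the moment at which its call begins. camera_info takes no time and is no camera call.
- hand_in(): hands the job in; it is judged then, once.
Trained networks look in the newest picture that a camera, given by its name, has taken for a name from the list of things; names that differ only in an ending like _2 or _b are one class to them, and where a whole thing is asked for, a point or a joint stands for the part that bears it (a point fixed in the world has none). Each returns a list of dicts, best first, with "score" (0 to 1); they miss things now and then, are a little off and sometimes report something else, mostly with a low value. They report only what shows in the picture. A call takes as long as a camera call. They do not tell look-alikes from the thing itself.
- cut_out(name, camera): "mask" (480x640 bool, what is visible of it).
- landmark_of(name, camera): "centre" ([x, y, z] in m, in world coordinates, good to about 4 mm: a listed point, or the origin of a listed thing).
The state is a dict: "time_s": time; "joints": joint angles; "joint_velocities": joint speeds; "joint_efforts": joint torques, N m; "eef_pos": TCP position; "ee_rot": TCP orientation; "wrist_force": force on the tool from outside, world axes, zero at the start; "moment": the same for the moment, N m; "grip_width": opening from 0.0 (shut) to 1.0 (fully open); "grasp_force": force on a finger pad.
Only numpy, scipy, OpenCV 4.12 (cv2) and the standard library are available. Lean on these libraries where they do the work, as an engineer would, in place of code of your own. Each camera call takes 0.05 s, during which the arm holds its last target. There are 200 camera calls.

### The job

Get the pour-over coffee stand ready over the mug: slide the loose holder's collar down onto the steel rod with its ring over the mug, and push until you feel its sprung balls click into the rod's groove, gently and without forcing them past it. Then set the white dripper into the ring so that it sits level, let go, and leave the mug and the things around standing as they are.

Things in the scene. Friction and masses are not known exactly. Their poses are not given: they have to be found in the camera images.
- stand: fixed pour-over stand: dark walnut base 190 x 110 x 16 mm, on it a round steel drip plate (88 mm wide, top at z = 18 mm, its middle at x = -85 mm), and an upright steel rod. Origin on the rod's axis at worktop level, z up, -x from the rod towards the drip plate.
- rod_foot (a point): top of the dark clamp foot (27 mm wide) that holds the rod, 44 mm above the worktop, on the rod's axis. The rod, 16 mm thick, is clamped at a height that differs and is not measured: its top is 182 to 210 mm above the worktop. The top 12 mm taper to a 5 mm blunt tip. One groove runs right round it, 40 mm below its top, with a square lower shoulder and a sloped upper flank.
- holder: loose black plastic holder, about 140 g, lying flat on the worktop: an upright collar 36 mm tall, 32 mm wide, with a 17.4 mm bore for the rod, and from its foot a flat arm (15 mm wide, 8 mm thick) to a ring. Origin on the bore's axis at the collar's underside, z up, -x towards the ring, whose middle is 85 mm away. Bosses 13 mm thick with brass caps reach to x = +25 and -25 mm, 18 mm up.
- collar (a point): point on the bore's axis 26 mm above the holder's underside (10 mm below the collar's top), good height to grip. Flat grips, 26 mm long and 32 mm tall, on the collar's +y and -y sides are 34 mm apart over their faces. Any turn round the rod clicks alike; once the balls are in the groove, the rod's top is 22 mm above the collar's top (58 mm above the holder's underside).
- ball_back (a joint): one of two opposed sprung balls in the bore, 18 mm above the holder's underside, this one at +x. Travel in m: 0 = out, as in the groove; about 0.0025 on the full rod. Pushing down takes 4 to 8 N over the rod's tapered tip, then 0 to 4 N of drag for about 20 mm; then the balls snap out, pulling the holder down with up to 10 N: the click.
- ball_front (a joint): the other ball, at -x, alike. After the click the groove's square shoulder resists: press to 10 to 15 N and stop; from about 22 N it is too hard, near 28 N the balls are forced past. Let go there, the holder hangs on the balls and carries the dripper. Upwards it comes out at about 10 N.
- ring (a point): middle of the holder's ring, at the level of its upper face, 8 mm above the holder's underside; the ring is 8 mm thick, 72 mm outside, with a hole 52 mm wide. Axes as the holder's.
- dripper: loose white ceramic coffee dripper, about 200 g, standing on the worktop: a round foot 44 mm wide and 12 mm high that drops into the ring's hole, on it a flange 80 mm wide that rests on the ring (its underside 12 mm above the foot's), and an open cone up to a rim 93 mm wide at 76 mm. Origin at the centre of the foot's underside, z up. In the ring the origin lies 12 mm below point ring.
- ear (a point): top edge of the dripper's ear-shaped handle, a flat upright tab 12 mm thick across y, from x = -45 to -77 mm (this point at x = -62 mm) and from 26 to 68 mm above the dripper's underside; pinch it across y, from above.
- mug: loose white mug standing on the drip plate, 82 mm wide, 91 mm tall, handle towards its -y (to the front). Origin at the middle of its underside, measured over body and handle.
- mug_mouth (a point): middle of the mug's mouth, 91 mm above its underside.
- tumbler: clear drinking glass, 85 mm wide, 88 mm tall, at the far left; bystander. Origin at the centre of its underside.
- honey_jar: honey jar with a silver lid, 65 mm wide, 88 mm tall, behind the stand; bystander. Origin at the centre of its underside.
There are look-alikes about, which are no part of the job. Of the things that look like the holder, the larger one is meant.

How it is judged:
By the outcome, as a careful person would: the job done as asked, in the order asked, and still so for the second after the job is handed in, with the robot touching nothing.
It also fails if it takes over 72 s, if anything falls off the work surface, if the arm or the gripper's body presses on something with over 40 N, if the wrist force passes 120 N, or if a joint passes its speed limit or range.

## Working session

There is one attempt and no reset: what is moved stays moved. The work goes in short steps, Python scripts to look and compute and a tool call to move; the robot and the scene stay as the last step left them, time stands still between calls to the robot, and variables do not carry over. Pictures are saved under pics/ and viewed, at most 10 in all, crops included, and the job is handed in when it is done.

Besides the shell and the picture viewer there is one more tool, called after ">>>" as a command line: name --pt "numbers of a row" for each row, then --argument value for the rest. send_rows: Moves the arm, as the interface text tells. Its arguments: {"type":"object","properties":{"commands":{"type":"array"},"force":{"type":"number"}},"required":["commands"]}

```bash
mkdir -p pics; ls; python3 - <<'E'
from station import *
import cv2,numpy as np
s=get_state();print({k:np.round(v,3).tolist() for k,v in s.items()})
for c in("side","top"):
    im=capture(c);cv2.imwrite(f"pics/{c}0.png",im[:,:,::-1])
    ci=camera_info(c);print(c,np.round(ci["intrinsics"],1).tolist(),ci["k1"],np.round(ci["world_to_cam"],3).tolist())
    for n in["stand","rod_foot","holder","collar","ring","dripper","ear","mug","mug_mouth","tumbler","honey_jar"]:
        print(n,[(np.round(d["centre"],3).tolist(),round(d["score"],2)) for d in landmark_of(n,c)])
E
```

```text
pics
{'time_s': 0.0, 'joints': [1.233, 0.399, 0.045, 1.538, -0.019, 1.207, -0.051], 'joint_velocities': [-0.0, -0.001, -0.0, -0.001, 0.0, 0.0, -0.001], 'joint_efforts': [-0.0, -47.513, 1.364, -25.422, 0.011, 0.009, 0.0], 'eef_pos': [0.154, -0.631, 0.23], 'ee_rot': [0.993, 0.119, -0.0, -0.001], 'wrist_force': [0.403, 0.098, 0.119], 'moment': [-0.02, -0.042, 0.047], 'grasp_force': 0.0, 'grip_width': 1.004}
side [[491.4, 0.0, 326.1], [0.0, 491.4, 237.0], [0.0, 0.0, 1.0]] -0.1274140886900247 [[-0.985, -0.169, -0.019, 0.611], [0.086, -0.594, 0.8, 0.025], [-0.146, 0.787, 0.599, -1.45], [0.0, 0.0, 0.0, 1.0]]
stand []
rod_foot [([0.576, 0.171, 0.045], 0.84)]
holder [([0.518, 0.446, 0.0], 0.97), ([0.466, 0.283, 0.004], 0.71)]
collar [([0.466, 0.279, 0.016], 0.7), ([0.526, 0.448, 0.026], 0.6)]
ring [([0.44, 0.45, 0.003], 0.92), ([0.491, 0.334, 0.005], 0.53), ([0.504, -0.046, 0.0], 0.24)]
dripper [([0.502, -0.044, -0.0], 0.83)]
ear [([0.443, -0.054, 0.071], 0.93)]
mug [([0.472, 0.161, 0.019], 0.82), ([0.49, 0.161, 0.107], 0.28)]
mug_mouth []
tumbler [([0.478, 0.641, 0.001], 0.61)]
honey_jar [([0.698, 0.245, 0.0], 0.86), ([0.578, 0.168, -0.001], 0.73)]
top [[511.1, 0.0, 315.1], [0.0, 511.1, 241.6], [0.0, 0.0, 1.0]] -0.041063668022009614 [[0.006, -1.0, -0.002, 0.248], [0.975, 0.006, 0.224, -0.573], [-0.224, -0.003, 0.975, -1.211], [0.0, 0.0, 0.0, 1.0]]
stand [([0.576, 0.169, 0.002], 0.78)]
rod_foot [([0.576, 0.17, 0.045], 0.69)]
holder [([0.465, 0.279, 0.002], 0.77), ([0.526, 0.447, -0.0], 0.67)]
collar [([0.521, 0.445, 0.024], 0.73), ([0.524, 0.444, 0.0], 0.64), ([0.463, 0.281, 0.014], 0.59)]
ring [([0.438, 0.448, 0.011], 0.92)]
dripper [([0.505, -0.046, -0.0], 0.69)]
ear [([0.44, -0.053, 0.069], 0.97)]
mug [([0.472, 0.159, 0.016], 0.56), ([0.701, 0.247, 0.001], 0.55), ([0.488, 0.167, 0.111], 0.29)]
mug_mouth [([0.485, 0.164, 0.112], 0.77)]
tumbler [([0.481, 0.639, -0.0], 0.78)]
honey_jar [([0.701, 0.25, -0.002], 0.65)]
```

View pics/side0.png

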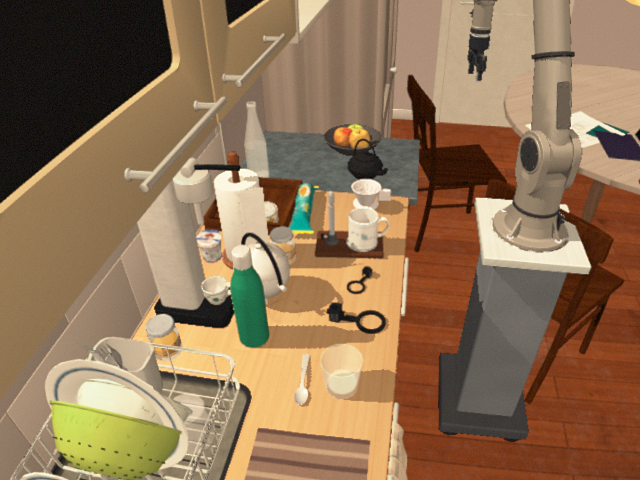

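View pics/top0.png

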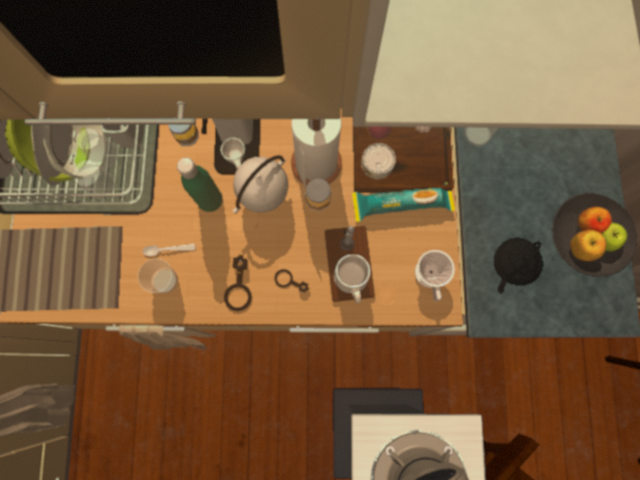

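The side view shows the large holder (collar at 335,313, ring at 371,321), a small look-alike at (362,280), and the rod with its top near (332,193). The mug is at (363,230) and the dripper at (366,192) with its ear to the right. The top view agrees: collar (240,263), ring (238,297), rod foot (348,240), dripper (435,268).

```bash
cat > h.py <<'E'
import numpy as np, cv2, json
from scipy.spatial.transform import Rotation as R
from station import *
def project(c,p):
    ci=camera_info(c);q=np.asarray(ci["world_to_cam"])@np.append(p,1)
    u=np.array([q[0],-q[1]])/-q[2];u=u*(1+ci["k1"]*(u@u));K=np.asarray(ci["intrinsics"])
    return K[:2,:2]@u+K[:2,2]
def ray(c,px):
    ci=camera_info(c);K=np.asarray(ci["intrinsics"]);d=(np.asarray(px,float)-K[:2,2])/[K[0,0],K[1,1]];u=d.copy()
    for _ in range(20):u=d/(1+ci["k1"]*(u@u))
    W=np.linalg.inv(np.asarray(ci["world_to_cam"]))
    return W[:3,3],W[:3,:3]@[u[0],-u[1],-1]
def on_axis(c,px,xy):  # height at which the vertical line xy is nearest the ray
    o,d=ray(c,px);A=np.c_[d,[0,0,-1]];t=np.linalg.lstsq(A,np.array([*xy,0])-o,rcond=None)[0]
    return t[1],(o+t[0]*d).round(4)
def plan(way,n,grip=None):
    """way: list of (x,y,z,yaw of tool x in deg), tool pointing down; n rows to each"""
    s=get_state();p=np.array(s["eef_pos"]);r=R.from_quat(s["ee_rot"]);out=[]
    for w,m in zip(way,n):
        g=R.from_euler("z",w[3],degrees=True)*R.from_euler("x",180,degrees=True)
        p0,v=p,((r.inv()*g).as_rotvec());r0=r
        for i in range(m):
            q=p0+(np.array(w[:3])-p0)*(i+1)/m
            row=np.r_[r.inv().apply(q-p)/.03,np.degrees(v)/m/8].round(2)
            p=p+r.apply(row[:3]*.03);r=r*R.from_rotvec(np.radians(row[3:]*8));out.append(row.tolist())
    for i,o in enumerate(out):
        if i%8==0:print('--')
        print([float(a)+0 for a in o],'' if max(map(abs,o))<=1 else 'TOO BIG')
def st():
    s=get_state();r=R.from_quat(s["ee_rot"]).as_matrix()
    print(round(s["time_s"],2),np.round(s["eef_pos"],4),'yaw',np.degrees(np.arctan2(r[1,0],r[0,0])).round(1),'z',r[:,2].round(3),'F',np.round(s["wrist_force"],1),'M',np.round(s["moment"],2),'w',round(s["grip_width"],3),round(s["grasp_force"],1))
def lm(c,*names):
    capture(c)
    for n in names:print(c,n,[(np.round(d["centre"],4).tolist(),round(d["score"],2)) for d in landmark_of(n,c)])
E
python3 - <<'E'
from h import *
a=cv2.imread("pics/side0.png")[175:275,300:400];b=cv2.imread("pics/top0.png")[215:315,310:410]
cv2.imwrite("pics/c1.png",np.hstack([cv2.resize(i,(400,400),interpolation=2) for i in(a,b)]))
for z in(.182,.196,.21):print(z,project("side",[.576,.1705,z]),project("top",[.576,.1705,z]))
plan([(.40,-.35,.3,50),(.47,.1,.31,110),(.523,.446,.20,178)],[12,18,14])
E
```

```text
0.182 [330.43983569 191.52759302] [350.738526   228.41949194]
0.196 [330.3652989  186.95372039] [351.14821443 226.86948707]
0.21 [330.28971987 182.32300382] [351.56770557 225.28229289]
--
[0.85, -0.6, -0.19, 0.0, 0.0, -0.38] 
[0.88, -0.55, -0.19, 0.0, 0.0, -0.38] 
[0.91, -0.51, -0.19, 0.0, 0.0, -0.38] 
[0.93, -0.45, -0.19, 0.0, 0.0, -0.38] 
[0.96, -0.41, -0.19, 0.0, 0.0, -0.38] 
[0.97, -0.35, -0.19, 0.0, 0.0, -0.38] 
[1.0, -0.3, -0.2, 0.0, 0.0, -0.38] 
[1.01, -0.25, -0.19, 0.0, 0.0, -0.38] TOO BIG
--
[1.02, -0.2, -0.19, 0.0, 0.0, -0.38] TOO BIG
[1.03, -0.14, -0.19, 0.0, 0.0, -0.38] TOO BIG
[1.03, -0.09, -0.19, 0.0, 0.0, -0.38] TOO BIG
[1.04, -0.03, -0.19, 0.0, 0.0, -0.38] TOO BIG
[0.72, -0.43, -0.02, 0.0, 0.0, -0.42] 
[0.75, -0.39, -0.02, 0.0, 0.0, -0.42] 
[0.77, -0.35, -0.02, 0.0, 0.0, -0.42] 
[0.79, -0.3, -0.01, 0.0, 0.0, -0.42] 
--
[0.8, -0.26, -0.02, 0.0, 0.0, -0.42] 
[0.82, -0.2, -0.02, 0.0, 0.0, -0.42] 
[0.83, -0.16, -0.02, 0.0, 0.0, -0.42] 
[0.83, -0.11, -0.02, 0.0, 0.0, -0.42] 
[0.84, -0.06, -0.02, 0.0, 0.0, -0.42] 
[0.85, -0.01, -0.02, 0.0, 0.0, -0.42] 
[0.84, 0.04, -0.01, 0.0, 0.0, -0.42] 
[0.84, 0.08, -0.02, 0.0, 0.0, -0.42] 
--
[0.83, 0.14, -0.02, 0.0, 0.0, -0.42] 
[0.82, 0.19, -0.02, 0.0, 0.0, -0.42] 
[0.81, 0.23, -0.02, 0.0, 0.0, -0.42] 
[0.8, 0.28, -0.02, 0.0, 0.0, -0.42] 
[0.78, 0.33, -0.02, 0.0, 0.0, -0.42] 
[0.75, 0.37, -0.01, 0.0, 0.0, -0.42] 
[0.73, 0.41, 0.26, 0.0, 0.0, -0.6] 
[0.69, 0.47, 0.26, 0.0, 0.0, -0.6] 
--
[0.65, 0.52, 0.26, 0.0, 0.0, -0.6] 
[0.6, 0.58, 0.27, 0.0, 0.0, -0.6] 
[0.55, 0.62, 0.26, 0.0, 0.0, -0.6] 
[0.5, 0.67, 0.26, 0.0, 0.0, -0.6] 
[0.44, 0.71, 0.26, 0.0, 0.0, -0.6] 
[0.38, 0.74, 0.26, 0.0, 0.0, -0.6] 
[0.31, 0.77, 0.26, 0.0, 0.0, -0.6] 
[0.25, 0.8, 0.26, 0.0, 0.0, -0.6] 
--
[0.19, 0.81, 0.27, 0.0, 0.0, -0.6] 
[0.11, 0.83, 0.26, 0.0, 0.0, -0.6] 
[0.05, 0.83, 0.26, 0.0, 0.0, -0.6] 
[-0.03, 0.83, 0.26, 0.0, 0.0, -0.6]
```

View pics/c1.png

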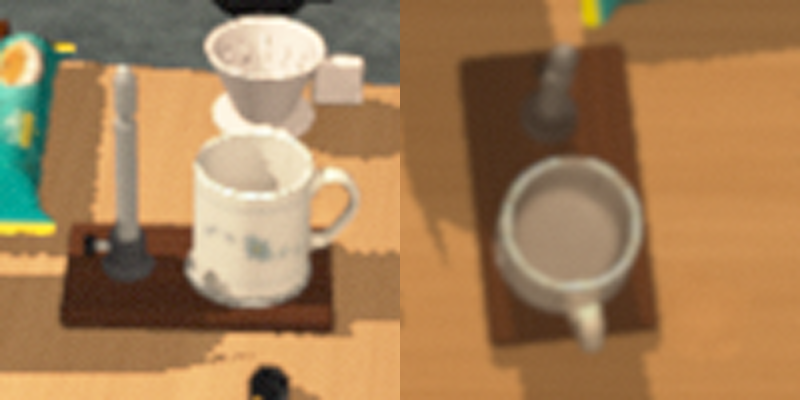

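The crop puts the rod tip at side pixel (330.8,191.5) and the groove at row 204.8, so the rod's top is at z ≈ 0.183. The stand's -x axis points about 5-6° towards -y, with the mug on it.

>>> send_rows --pt "0.85 -0.6 -0.2 0 0 -0.4 1" --pt "0.88 -0.55 -0.2 0 0 -0.4 1" --pt "0.9 -0.5 -0.2 0 0 -0.4 1" --pt "0.93 -0.45 -0.2 0 0 -0.4 1" --pt "0.96 -0.4 -0.2 0 0 -0.4 1" --pt "0.97 -0.35 -0.2 0 0 -0.4 1" --pt "1.0 -0.3 -0.2 0 0 -0.4 1" --pt "1.0 -0.25 -0.2 0 0 -0.4 1" --force 60

```text
time_s: 2.0
eef_pos: [0.317, -0.4416, 0.2799]
ee_rot: [0.941, 0.338, 0.0, 0.0]
wrist_force: [0.2, 0.8, 0.3]
grip_width: 0.999
grasp_force: 0.0
```

>>> send_rows --pt "1.0 -0.2 -0.2 0 0 -0.4 1" --pt "1.0 -0.15 -0.2 0 0 -0.4 1" --pt "1.0 -0.1 -0.2 0 0 -0.4 1" --pt "1.0 0 -0.2 0 0 -0.4 1" --pt "0.75 -0.4 0 0 0 -0.4 1" --pt "0.77 -0.35 0 0 0 -0.4 1" --pt "0.8 -0.35 0 0 0 -0.4 1" --pt "0.8 -0.3 0 0 0 -0.4 1"

```text
time_s: 2.8
eef_pos: [0.4082, -0.2464, 0.303]
ee_rot: [0.843, 0.538, -0.0, -0.0]
wrist_force: [1.3, -0.4, 0.0]
grip_width: 1.003
grasp_force: 0.0
```

>>> send_rows --pt "0.8 -0.25 0 0 0 -0.4 1" --pt "0.82 -0.2 0 0 0 -0.4 1" --pt "0.83 -0.15 0 0 0 -0.4 1" --pt "0.83 -0.1 0 0 0 -0.4 1" --pt "0.85 -0.05 0 0 0 -0.4 1" --pt "0.85 0 0 0 0 -0.4 1" --pt "0.85 0.05 0 0 0 -0.4 1" --pt "0.85 0.1 0 0 0 -0.4 1"

```text
time_s: 3.6
eef_pos: [0.44, -0.0454, 0.3033]
ee_rot: [0.702, 0.712, 0.0, 0.0]
wrist_force: [0.4, 0.7, -0.2]
grip_width: 1.002
grasp_force: 0.0
```

```bash
python3 - <<'E'
from h import *
st();plan([(.45,.25,.30,130),(.523,.446,.15,178)],[5,11])
E
```

```text
3.6 [ 0.44   -0.0454  0.3033] yaw 90.8 z [ 0. -0. -1.] F [ 0.4  0.7 -0.2] M [0.01 0.   0.03] w 1.002 0.0
--
[1.97, 0.09, 0.02, 0.0, 0.0, -0.98] TOO BIG
[1.94, 0.36, 0.02, 0.0, 0.0, -0.98] TOO BIG
[1.87, 0.62, 0.03, 0.0, 0.0, -0.98] TOO BIG
[1.76, 0.87, 0.02, 0.0, 0.0, -0.98] TOO BIG
[1.64, 1.11, 0.02, 0.0, 0.0, -0.98] TOO BIG
[0.31, 0.55, 0.45, 0.0, 0.0, -0.55] 
[0.27, 0.57, 0.46, 0.0, 0.0, -0.55] 
[0.23, 0.6, 0.45, 0.0, 0.0, -0.55] 
--
[0.18, 0.6, 0.46, 0.0, 0.0, -0.55] 
[0.13, 0.62, 0.45, 0.0, 0.0, -0.55] 
[0.08, 0.63, 0.46, 0.0, 0.0, -0.55] 
[0.04, 0.63, 0.45, 0.0, 0.0, -0.55] 
[-0.02, 0.63, 0.46, 0.0, 0.0, -0.55] 
[-0.06, 0.64, 0.45, 0.0, 0.0, -0.55] 
[-0.11, 0.62, 0.45, 0.0, 0.0, -0.55] 
[-0.15, 0.61, 0.46, 0.0, 0.0, -0.55]
```

```bash
python3 - <<'E'
from h import *
plan([(.45,.24,.30,140),(.521,.446,.16,178)],[11,13])
E
```

```text
--
[0.86, 0.04, 0.01, 0.0, 0.0, -0.56] 
[0.86, 0.11, 0.01, 0.0, 0.0, -0.56] 
[0.85, 0.18, 0.01, 0.0, 0.0, -0.56] 
[0.83, 0.24, 0.01, 0.0, 0.0, -0.56] 
[0.81, 0.3, 0.01, 0.0, 0.0, -0.56] 
[0.78, 0.37, 0.01, 0.0, 0.0, -0.56] 
[0.76, 0.43, 0.01, 0.0, 0.0, -0.56] 
[0.71, 0.49, 0.01, 0.0, 0.0, -0.56] 
--
[0.68, 0.54, 0.01, 0.0, 0.0, -0.56] 
[0.63, 0.59, 0.01, 0.0, 0.0, -0.56] 
[0.59, 0.64, 0.01, 0.0, 0.0, -0.56] 
[0.2, 0.52, 0.36, 0.0, 0.0, -0.37] 
[0.17, 0.53, 0.36, 0.0, 0.0, -0.37] 
[0.15, 0.54, 0.36, 0.0, 0.0, -0.37] 
[0.11, 0.55, 0.36, 0.0, 0.0, -0.37] 
[0.09, 0.55, 0.35, 0.0, 0.0, -0.37] 
--
[0.06, 0.55, 0.36, 0.0, 0.0, -0.37] 
[0.03, 0.56, 0.36, 0.0, 0.0, -0.37] 
[0.0, 0.56, 0.36, 0.0, 0.0, -0.37] 
[-0.02, 0.56, 0.36, 0.0, 0.0, -0.37] 
[-0.06, 0.55, 0.36, 0.0, 0.0, -0.37] 
[-0.08, 0.55, 0.36, 0.0, 0.0, -0.37] 
[-0.11, 0.55, 0.36, 0.0, 0.0, -0.37] 
[-0.15, 0.54, 0.36, 0.0, 0.0, -0.37]
```

>>> send_rows --pt "0.86 0.05 0 0 0 -0.56 1" --pt "0.86 0.1 0 0 0 -0.56 1" --pt "0.85 0.2 0 0 0 -0.56 1" --pt "0.83 0.25 0 0 0 -0.56 1" --pt "0.8 0.3 0 0 0 -0.56 1" --pt "0.8 0.37 0 0 0 -0.56 1" --pt "0.76 0.43 0 0 0 -0.56 1" --pt "0.7 0.5 0 0 0 -0.56 1"

```text
time_s: 4.4
eef_pos: [0.4488, 0.1625, 0.3033]
ee_rot: [0.449, 0.894, 0.0, 0.0]
wrist_force: [-0.1, -0.3, -0.5]
grip_width: 0.999
grasp_force: 0.0
```

>>> send_rows --pt "0.68 0.54 0 0 0 -0.56 1" --pt "0.63 0.6 0 0 0 -0.56 1" --pt "0.6 0.64 0 0 0 -0.56 1" --pt "0.2 0.52 0.36 0 0 -0.37 1" --pt "0.17 0.53 0.36 0 0 -0.37 1" --pt "0.15 0.54 0.36 0 0 -0.37 1" --pt "0.11 0.55 0.36 0 0 -0.37 1" --pt "0.09 0.55 0.36 0 0 -0.37 1"

```text
time_s: 5.2
eef_pos: [0.4795, 0.3194, 0.2487]
ee_rot: [0.218, 0.976, 0.0, -0.0]
wrist_force: [-0.5, -0.5, 0.1]
grip_width: 0.999
grasp_force: 0.0
```

>>> send_rows --pt "0.06 0.55 0.36 0 0 -0.37 1" --pt "0.03 0.56 0.36 0 0 -0.37 1" --pt "0 0.56 0.36 0 0 -0.37 1" --pt "-0.02 0.56 0.36 0 0 -0.37 1" --pt "-0.06 0.55 0.36 0 0 -0.37 1" --pt "-0.08 0.55 0.36 0 0 -0.37 1" --pt "-0.11 0.55 0.36 0 0 -0.37 1" --pt "-0.15 0.54 0.36 0 0 -0.37 1"

```text
time_s: 6.0
eef_pos: [0.5237, 0.4458, 0.1621]
ee_rot: [0.013, 1.0, 0.0, -0.0]
wrist_force: [-0.5, 0.8, 0.4]
grip_width: 0.994
grasp_force: 0.0
```

```bash
python3 - <<'E'
from h import *
st();lm("side","collar","ring","holder");lm("top","collar","ring");st()
plan([(.521,.4465,.06,178),(.521,.4465,.008,178)],[4,4])
E
```

```text
6.0 [0.5237 0.4458 0.1621] yaw 178.5 z [-0.001  0.    -1.   ] F [-0.5  0.8  0.4] M [-0.01 -0.03  0.01] w 0.994 0.0
side collar [([0.5245, 0.4455, 0.0286], 0.74), ([0.4668, 0.279, 0.0177], 0.47)]
side ring [([0.4402, 0.4492, 0.0011], 0.68), ([0.487, 0.3351, 0.0074], 0.61)]
side holder [([0.5203, 0.4461, 0.0006], 0.93), ([0.4655, 0.2837, 0.004], 0.56)]
top collar [([0.4653, 0.2795, 0.0146], 0.64), ([0.5227, 0.4437, 0.0253], 0.59)]
top ring [([0.4378, 0.4469, 0.0071], 0.74), ([0.4856, 0.3327, 0.0088], 0.63)]
6.35 [0.5244 0.4438 0.1636] yaw 178.2 z [ 0.001 -0.    -1.   ] F [ 0.7  0.2 -0.2] M [-0.01  0.01  0.02] w 0.996 0.0
--
[0.03, 0.02, 0.86, 0.0, 0.0, 0.01] 
[0.03, 0.02, 0.87, 0.0, 0.0, 0.01] 
[0.03, 0.02, 0.86, 0.0, 0.0, 0.01] 
[0.03, 0.03, 0.86, 0.0, 0.0, 0.01] 
[0.0, 0.0, 0.43, 0.0, 0.0, 0.0] 
[0.0, 0.0, 0.44, 0.0, 0.0, 0.0] 
[0.0, 0.0, 0.43, 0.0, 0.0, 0.0] 
[0.0, 0.0, 0.44, 0.0, 0.0, 0.0]
```

>>> send_rows --pt "0 0 0.9 0 0 0 1" --pt "0 0 0.9 0 0 0 1" --pt "0 0 0.9 0 0 0 1" --pt "0 0 0.8 0 0 0 1" --pt "0 0 0.6 0 0 0 1" --pt "0 0 0.5 0 0 0 1" --pt "0 0 0.4 0 0 0 1" --pt "0 0 0.15 0 0 0 1"

```text
time_s: 7.15
eef_pos: [0.5241, 0.4437, 0.0074]
ee_rot: [0.015, 1.0, -0.0, -0.0]
wrist_force: [0.0, -0.1, 0.2]
grip_width: 0.999
grasp_force: 0.0
```

>>> send_rows --pt "0 0 0 0 0 0 0.5" --pt "0 0 0 0 0 0 0.3" --pt "0 0 0 0 0 0 0.2" --pt "0 0 0 0 0 0 0" --pt "0 0 0 0 0 0 0" --pt "0 0 0 0 0 0 0" --pt "0 0 0 0 0 0 0" --pt "0 0 0 0 0 0 0" --force 60

```text
time_s: 7.95
eef_pos: [0.5249, 0.445, 0.0095]
ee_rot: [0.015, 1.0, 0.001, 0.001]
wrist_force: [-0.6, -0.1, 5.4]
grip_width: 0.389
grasp_force: 60.1
```

```bash
python3 - <<'E'
from h import *
st();lm("side","collar","ring","holder");lm("top","collar","ring","holder");st()
E
```

```text
7.95 [0.5249 0.445  0.0095] yaw 178.2 z [ 0.001  0.001 -1.   ] F [-0.6 -0.1  5.4] M [-0.02 -0.   -0.02] w 0.389 60.1
side collar [([0.5267, 0.4466, 0.0262], 0.95), ([0.4668, 0.2794, 0.0197], 0.61)]
side ring [([0.4413, 0.4524, 0.0032], 0.74), ([0.4891, 0.3338, 0.0058], 0.63)]
side holder [([0.466, 0.2818, 0.001], 0.76), ([0.524, 0.4508, -0.0], 0.71)]
top collar [([0.5183, 0.4446, 0.0244], 0.78), ([0.4654, 0.2832, 0.0147], 0.6), ([0.575, 0.1699, 0.042], 0.42)]
top ring [([0.4384, 0.4489, 0.0109], 0.9), ([0.4864, 0.3301, 0.0075], 0.64)]
top holder [([0.4661, 0.2784, 0.0035], 0.61)]
8.35 [0.5249 0.445  0.0095] yaw 178.2 z [ 0.001  0.001 -1.   ] F [0.6 0.  5.8] M [-0.01 -0.02 -0.01] w 0.387 60.1
```

```bash
python3 - <<'E'
from h import *
plan([(.525,.444,.226,178.2),(.525,.25,.235,182),(.577,.1705,.232,185)],[8,8,8])
E
```

```text
--
[0.0, 0.0, -0.9, 0.0, 0.0, 0.0] 
[0.0, -0.01, -0.9, 0.0, 0.0, 0.0] 
[-0.01, 0.0, -0.91, 0.0, 0.0, 0.0] 
[0.0, 0.0, -0.9, 0.0, 0.0, 0.0] 
[0.0, 0.0, -0.9, 0.0, 0.0, 0.0] 
[0.0, -0.01, -0.9, 0.0, 0.0, 0.0] 
[0.0, 0.0, -0.9, 0.0, 0.0, 0.0] 
[-0.01, 0.0, -0.91, 0.0, 0.0, 0.0] 
--
[-0.02, -0.81, -0.04, 0.0, 0.0, -0.06] 
[-0.02, -0.81, -0.04, 0.0, 0.0, -0.06] 
[-0.01, -0.81, -0.03, 0.0, 0.0, -0.06] 
[-0.01, -0.8, -0.04, 0.0, 0.0, -0.06] 
[0.01, -0.81, -0.04, 0.0, 0.0, -0.06] 
[0.01, -0.81, -0.04, 0.0, 0.0, -0.06] 
[0.01, -0.81, -0.04, 0.0, 0.0, -0.06] 
[0.03, -0.81, -0.03, 0.0, 0.0, -0.06] 
--
[-0.21, -0.34, 0.01, 0.0, 0.0, -0.05] 
[-0.2, -0.34, 0.01, 0.0, 0.0, -0.05] 
[-0.2, -0.34, 0.02, 0.0, 0.0, -0.05] 
[-0.2, -0.34, 0.01, 0.0, 0.0, -0.05] 
[-0.19, -0.35, 0.01, 0.0, 0.0, -0.05] 
[-0.19, -0.34, 0.01, 0.0, 0.0, -0.05] 
[-0.2, -0.35, 0.01, 0.0, 0.0, -0.05] 
[-0.18, -0.35, 0.01, 0.0, 0.0, -0.05]
```

>>> send_rows --pt "0 0 -0.5 0 0 0 0" --pt "0 0 -0.9 0 0 0 0" --pt "0 0 -1 0 0 0 0" --pt "0 0 -1 0 0 0 0" --pt "0 0 -1 0 0 0 0" --pt "0 0 -1 0 0 0 0" --pt "0 0 -1 0 0 0 0" --pt "0 0 -0.9 0 0 0 0"

```text
time_s: 9.15
eef_pos: [0.5239, 0.4437, 0.2289]
ee_rot: [0.015, 1.0, -0.0, -0.0]
wrist_force: [-0.3, 1.5, -1.4]
grip_width: 0.391
grasp_force: 59.5
```

>>> send_rows --pt "0 -0.8 -0.05 0 0 -0.06 0" --pt "0 -0.8 -0.05 0 0 -0.06 0" --pt "0 -0.8 -0.05 0 0 -0.06 0" --pt "0 -0.8 -0.05 0 0 -0.06 0" --pt "0 -0.8 0 0 0 -0.06 0" --pt "0 -0.8 0 0 0 -0.06 0" --pt "0 -0.8 0 0 0 -0.06 0" --pt "0 -0.8 0 0 0 -0.06 0"

```text
time_s: 9.95
eef_pos: [0.5232, 0.2508, 0.2332]
ee_rot: [-0.019, 1.0, -0.001, -0.0]
wrist_force: [0.6, -0.3, -1.9]
grip_width: 0.387
grasp_force: 59.7
```

>>> send_rows --pt "-0.2 -0.34 0 0 0 -0.05 0" --pt "-0.2 -0.34 0 0 0 -0.05 0" --pt "-0.2 -0.34 0 0 0 -0.05 0" --pt "-0.2 -0.34 0 0 0 -0.05 0" --pt "-0.2 -0.34 0 0 0 -0.05 0" --pt "-0.2 -0.34 0 0 0 -0.05 0" --pt "-0.2 -0.34 0 0 0 -0.05 0" --pt "-0.2 -0.34 0 0 0 -0.05 0"

```text
time_s: 10.75
eef_pos: [0.5775, 0.1729, 0.2333]
ee_rot: [-0.046, 0.999, 0.0, -0.0]
wrist_force: [-0.4, -0.0, -2.4]
grip_width: 0.386
grasp_force: 59.8
```

```bash
python3 - <<'E'
from h import *
st();lm("side","collar","ring","holder","rod_foot","mug");lm("top","collar","ring","holder","mug_mouth");st()
a=capture("side")[150:275,270:395,::-1];b=capture("top")[195:320,290:415,::-1]
cv2.imwrite("pics/c2.png",np.hstack([cv2.resize(i,(400,400),interpolation=2) for i in(a,b)]))
E
```

```text
10.75 [0.5775 0.1729 0.2333] yaw -174.7 z [-0.  0. -1.] F [-0.4 -0.  -2.4] M [-0.   -0.04 -0.02] w 0.386 59.8
side collar [([0.4656, 0.2795, 0.0157], 0.66), ([0.5792, 0.1768, 0.2506], 0.57)]
side ring [([0.4963, 0.169, 0.2288], 0.87), ([0.4895, 0.3309, 0.0039], 0.72)]
side holder [([0.5733, 0.1772, 0.2259], 0.92), ([0.4643, 0.2801, 0.0045], 0.75), ([0.4418, -0.0518, 0.0694], 0.74)]
side rod_foot [([0.5784, 0.1657, 0.0455], 0.83), ([0.4434, -0.0521, 0.07], 0.25)]
side mug [([0.4714, 0.1607, 0.017], 0.65)]
top collar [([0.5731, 0.1734, 0.2476], 0.6), ([0.4664, 0.2811, 0.0161], 0.56)]
top ring [([0.4903, 0.1682, 0.2315], 0.78), ([0.4834, 0.3291, 0.0064], 0.64), ([0.4392, -0.0501, 0.0705], 0.48)]
top holder [([0.5794, 0.1761, 0.2236], 0.97), ([0.4652, 0.2753, 0.003], 0.49)]
top mug_mouth [([0.4893, 0.1631, 0.1106], 0.98)]
11.3 [0.5767 0.1741 0.2335] yaw -174.7 z [ 0. -0. -1.] F [-0.   0.6 -1.5] M [ 0.   -0.04 -0.02] w 0.388 59.8
```

View pics/c2.png

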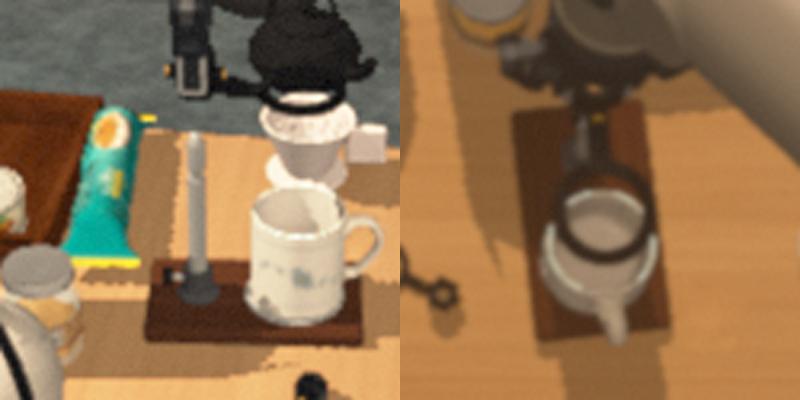

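The crop shows the ring over the mug. The collar, at side crop (195,75), is above the rod tip at (196,135), and its camera y reading is about 6-7 mm too far left. I'll correct that and come down to just above the tip.

>>> send_rows --pt "0.02 -0.05 0.1 0 0 0 0" --pt "0.02 -0.05 0.2 0 0 0 0" --pt "0 -0.05 0.2 0 0 0 0" --pt "0 -0.05 0.2 0 0 0 0" --pt "0 0 0.2 0 0 0 0" --pt "0 0 0.2 0 0 0 0" --pt "0 0 0.1 0 0 0 0" --pt "0 0 0 0 0 0 0" --force 90

```text
time_s: 12.2
eef_pos: [0.576, 0.1675, 0.1968]
ee_rot: [-0.046, 0.999, -0.0, -0.0]
wrist_force: [0.5, 0.0, -1.1]
grip_width: 0.377
grasp_force: 92.7
```

```bash
python3 - <<'E'
from h import *
st()
for i in range(2): lm("side","collar","holder","ring","rod_foot");lm("top","holder","collar","ring")
st()
a=capture("side")[140:240,270:370,::-1];b=capture("top")[195:295,300:400,::-1]
cv2.imwrite("pics/c3.png",np.hstack([cv2.resize(i,(400,400),interpolation=2) for i in(a,b)]))
E
```

```text
12.2 [0.576  0.1675 0.1968] yaw -174.7 z [-0.001 -0.    -1.   ] F [ 0.5  0.  -1.1] M [ 0.01 -0.05 -0.01] w 0.377 92.7
side collar [([0.5745, 0.1706, 0.2125], 0.94), ([0.4662, 0.2799, 0.0185], 0.6)]
side holder [([0.4668, 0.2822, 0.004], 0.74), ([0.5728, 0.1682, 0.1898], 0.73), ([0.4775, 0.6415, 0.0029], 0.39), ([0.577, 0.1702, 0.0004], 0.22)]
side ring [([0.4933, 0.1627, 0.1917], 0.74), ([0.4892, 0.3329, 0.0051], 0.6), ([0.4438, -0.0519, 0.0669], 0.57)]
side rod_foot [([0.5767, 0.1687, 0.0442], 0.97)]
top holder [([0.5749, 0.167, 0.1872], 0.91), ([0.4653, 0.279, 0.0056], 0.54)]
top collar [([0.5763, 0.1667, 0.2129], 0.88), ([0.4649, 0.2817, 0.0146], 0.58)]
top ring [([0.4897, 0.1628, 0.1956], 0.66), ([0.4882, 0.3318, 0.0086], 0.56)]
side collar [([0.5741, 0.1706, 0.2137], 0.93), ([0.4651, 0.2794, 0.0168], 0.6)]
side holder [([0.5739, 0.1721, 0.1877], 0.72), ([0.4675, 0.2811, 0.0019], 0.66)]
side ring [([0.4891, 0.1662, 0.1918], 0.97), ([0.4873, 0.3351, 0.0063], 0.68)]
side rod_foot [([0.5756, 0.1704, 0.0421], 0.98)]
top holder [([0.5775, 0.1681, 0.1915], 0.93)]
top collar [([0.5716, 0.1639, 0.21], 0.7), ([0.4673, 0.2804, 0.0142], 0.48)]
top ring [([0.4921, 0.1601, 0.197], 0.92), ([0.4878, 0.3305, 0.0098], 0.79)]
13.1 [0.5763 0.1676 0.1974] yaw -174.7 z [ 0. -0. -1.] F [ 0.1  0.3 -1. ] M [ 0.   -0.01  0.03] w 0.379 92.7
```

View pics/c3.png

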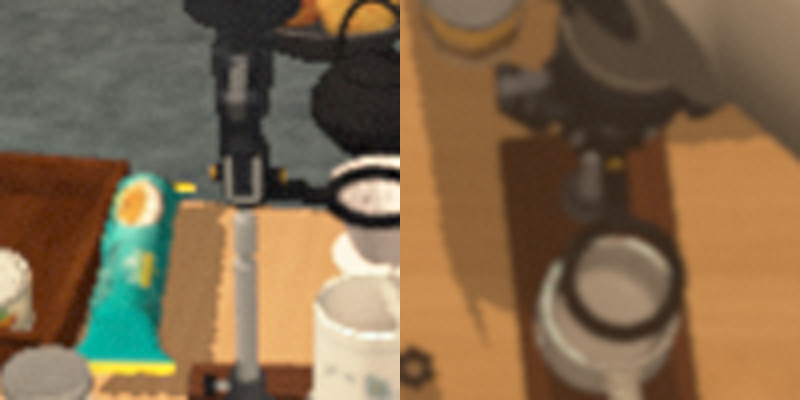

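>>> send_rows --pt "-0.04 0.02 0 0 0 0 0" --pt "-0.03 0.02 0 0 0 0 0" --pt "0 0 0.06 0 0 0 0" --pt "0 0 0.06 0 0 0 0" --pt "0 0 0.07 0 0 0 0" --pt "0 0 0.08 0 0 0 0" --pt "0 0 0.08 0 0 0 0" --pt "0 0 0 0 0 0 0"

```text
time_s: 14.0
eef_pos: [0.578, 0.1688, 0.1864]
ee_rot: [-0.046, 0.999, -0.0, -0.0]
wrist_force: [-0.8, -0.4, -1.4]
grip_width: 0.378
grasp_force: 92.7
```

>>> send_rows --pt "0 0 0.05 0 0 0 0" --pt "0 0 0.05 0 0 0 0" --pt "0 0 0.05 0 0 0 0" --pt "0 0 0.05 0 0 0 0" --pt "0 0 0.05 0 0 0 0" --pt "0 0 0 0 0 0 0" --pt "0 0 0 0 0 0 0" --pt "0 0 0 0 0 0 0"

```text
time_s: 14.8
eef_pos: [0.5783, 0.169, 0.1795]
ee_rot: [-0.046, 0.999, -0.0, 0.0]
wrist_force: [-0.5, -0.3, -1.2]
grip_width: 0.377
grasp_force: 93.0
```

```bash
python3 - <<'E'
from h import *
st();lm("side","collar","holder","ring","rod_foot");st()
a=capture("side")[140:240,270:370,::-1];b=capture("top")[195:295,300:400,::-1]
cv2.imwrite("pics/c4.png",np.hstack([cv2.resize(i,(400,400),interpolation=2) for i in(a,b)]))
E
```

```text
14.8 [0.5783 0.169  0.1795] yaw -174.7 z [ 0. -0. -1.] F [-0.5 -0.3 -1.2] M [ 0.04 -0.   -0.01] w 0.377 93.0
side collar [([0.4628, 0.2799, 0.0178], 0.72), ([0.5802, 0.1692, 0.1954], 0.67), ([0.699, 0.2449, 0.0011], 0.67)]
side holder [([0.5738, 0.1717, 0.1695], 0.92), ([0.4628, 0.282, 0.002], 0.79), ([0.4703, 0.1605, 0.021], 0.43)]
side ring [([0.4928, 0.1624, 0.1731], 0.71), ([0.4872, 0.3308, 0.005], 0.61)]
side rod_foot [([0.5766, 0.1703, 0.0458], 0.62)]
15.05 [0.5783 0.169  0.1794] yaw -174.7 z [ 0. -0. -1.] F [ 0.5 -0.6 -0.8] M [-0.   -0.06  0.02] w 0.382 93.0
```

>>> send_rows --pt "0 0 0.05 0 0 0 0" --pt "0 0 0.05 0 0 0 0" --pt "0 0 0.05 0 0 0 0" --pt "0 0 0.05 0 0 0 0" --pt "0 0 0 0 0 0 0" --pt "0 0 0 0 0 0 0" --pt "0 0 0 0 0 0 0" --pt "0 0 0 0 0 0 0"

```text
time_s: 15.95
eef_pos: [0.5783, 0.169, 0.1735]
ee_rot: [-0.046, 0.999, -0.0, 0.0]
wrist_force: [-0.7, 0.6, -1.9]
grip_width: 0.378
grasp_force: 93.0
```

>>> send_rows --pt "0 0 0.05 0 0 0 0" --pt "0 0 0.05 0 0 0 0" --pt "0 0 0.05 0 0 0 0" --pt "0 0 0.05 0 0 0 0" --pt "0 0 0 0 0 0 0" --pt "0 0 0 0 0 0 0" --pt "0 0 0 0 0 0 0" --pt "0 0 0 0 0 0 0"

```text
time_s: 16.75
eef_pos: [0.5784, 0.169, 0.1675]
ee_rot: [-0.046, 0.999, -0.0, 0.0]
wrist_force: [1.0, -0.2, 1.2]
grip_width: 0.378
grasp_force: 93.5
```

>>> send_rows --pt "0 0 0.05 0 0 0 0" --pt "0 0 0.05 0 0 0 0" --pt "0 0 0.05 0 0 0 0" --pt "0 0 0 0 0 0 0" --pt "0 0 0 0 0 0 0" --pt "0 0 0 0 0 0 0" --pt "0 0 0 0 0 0 0" --pt "0 0 0 0 0 0 0"

```text
time_s: 17.55
eef_pos: [0.5785, 0.1695, 0.1633]
ee_rot: [-0.046, 0.999, 0.0, 0.0]
wrist_force: [0.2, -1.1, 5.1]
grip_width: 0.378
grasp_force: 94.0
```

>>> send_rows --pt "0 0 0.05 0 0 0 0" --pt "0 0 0.05 0 0 0 0" --pt "0 0 0.05 0 0 0 0" --pt "0 0 0 0 0 0 0" --pt "0 0 0 0 0 0 0" --pt "0 0 0 0 0 0 0" --pt "0 0 0 0 0 0 0" --pt "0 0 0 0 0 0 0"

```text
time_s: 18.35
eef_pos: [0.5781, 0.1685, 0.1581]
ee_rot: [-0.046, 0.999, -0.0, -0.0]
wrist_force: [1.3, -0.4, -4.4]
grip_width: 0.377
grasp_force: 92.8
```

View pics/c4.png

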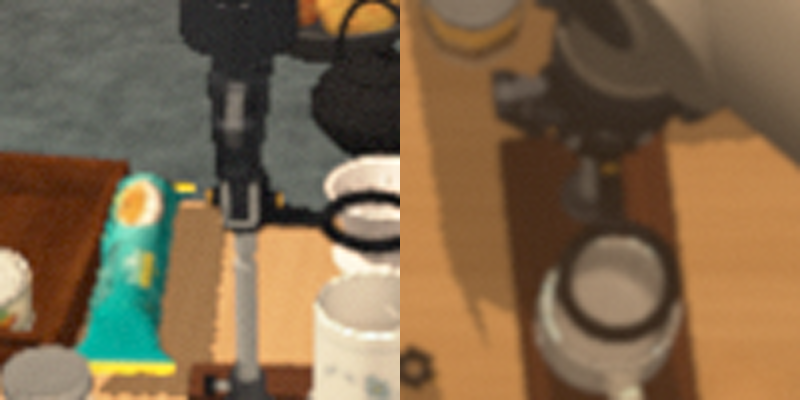

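The collar is threaded on the rod (side crop, rod entering at 245,230), and the force peaked and fell as the balls went over the taper. I'll carry on through the drag zone.

>>> send_rows --pt "0 0 0.05 0 0 0 0" --pt "0 0 0.05 0 0 0 0" --pt "0 0 0.05 0 0 0 0" --pt "0 0 0.05 0 0 0 0" --pt "0 0 0 0 0 0 0" --pt "0 0 0 0 0 0 0" --pt "0 0 0 0 0 0 0" --pt "0 0 0 0 0 0 0"

```text
time_s: 19.15
eef_pos: [0.578, 0.1689, 0.152]
ee_rot: [-0.046, 0.999, -0.0, -0.0]
wrist_force: [0.7, 0.5, -3.5]
grip_width: 0.379
grasp_force: 93.0
```

>>> send_rows --pt "0 0 0.05 0 0 0 0" --pt "0 0 0.05 0 0 0 0" --pt "0 0 0.05 0 0 0 0" --pt "0 0 0.05 0 0 0 0" --pt "0 0 0 0 0 0 0" --pt "0 0 0 0 0 0 0" --pt "0 0 0 0 0 0 0" --pt "0 0 0 0 0 0 0"

```text
time_s: 19.95
eef_pos: [0.578, 0.169, 0.146]
ee_rot: [-0.046, 0.999, 0.0, -0.0]
wrist_force: [0.6, 1.3, -3.0]
grip_width: 0.378
grasp_force: 93.0
```

>>> send_rows --pt "0 0 0.05 0 0 0 0" --pt "0 0 0.05 0 0 0 0" --pt "0 0 0.04 0 0 0 0" --pt "0 0 0 0 0 0 0" --pt "0 0 0 0 0 0 0" --pt "0 0 0 0 0 0 0" --pt "0 0 0 0 0 0 0" --pt "0 0 0 0 0 0 0"

```text
time_s: 20.75
eef_pos: [0.5781, 0.1686, 0.1419]
ee_rot: [-0.046, 0.999, -0.0, -0.0]
wrist_force: [0.1, -1.1, -4.9]
grip_width: 0.377
grasp_force: 92.8
```

>>> send_rows --pt "0 0 0.04 0 0 0 0" --pt "0 0 0.03 0 0 0 0" --pt "0 0 0.03 0 0 0 0" --pt "0 0 0 0 0 0 0" --pt "0 0 0 0 0 0 0" --pt "0 0 0 0 0 0 0" --pt "0 0 0 0 0 0 0" --pt "0 0 0 0 0 0 0"

```text
time_s: 21.55
eef_pos: [0.5781, 0.1695, 0.1391]
ee_rot: [-0.046, 0.999, 0.0, -0.0]
wrist_force: [1.0, 2.3, -3.2]
grip_width: 0.379
grasp_force: 93.0
```

```bash
python3 - <<'E'
from h import *
st();lm("side","collar","holder","ring");lm("top","holder","collar");st()
a=capture("side")[140:240,270:370,::-1];b=capture("top")[195:295,300:400,::-1]
cv2.imwrite("pics/c5.png",np.hstack([cv2.resize(i,(400,400),interpolation=2) for i in(a,b)]))
E
```

```text
21.55 [0.5781 0.1695 0.1391] yaw -174.7 z [-0.     0.001 -1.   ] F [ 1.   2.3 -3.2] M [ 0.33 -0.05  0.01] w 0.379 93.0
side collar [([0.4649, 0.2787, 0.0188], 0.67), ([0.5777, 0.1705, 0.1549], 0.57)]
side holder [([0.576, 0.1725, 0.1276], 0.95), ([0.4669, 0.2814, 0.0028], 0.84)]
side ring [([0.4882, 0.3326, 0.0065], 0.84), ([0.4941, 0.1673, 0.1324], 0.67)]
top holder [([0.5788, 0.1691, 0.132], 0.64), ([0.4659, 0.2797, 0.0035], 0.61)]
top collar [([0.5764, 0.1693, 0.1529], 0.95), ([0.4667, 0.2804, 0.0131], 0.57), ([0.486, 0.1624, 0.1105], 0.54)]
21.9 [0.5781 0.1694 0.1391] yaw -174.7 z [-0.     0.001 -1.   ] F [ 0.3  2.7 -3.3] M [ 0.56 -0.06  0.03] w 0.38 92.9
```

>>> send_rows --pt "0 0 0.03 0 0 0 0" --pt "0 0 0.03 0 0 0 0" --pt "0 0 0.02 0 0 0 0" --pt "0 0 0 0 0 0 0" --pt "0 0 0 0 0 0 0" --pt "0 0 0 0 0 0 0" --pt "0 0 0 0 0 0 0" --pt "0 0 0 0 0 0 0"

```text
time_s: 22.8
eef_pos: [0.5781, 0.1684, 0.1358]
ee_rot: [-0.046, 0.999, -0.0, -0.0]
wrist_force: [3.2, 3.6, -17.0]
grip_width: 0.378
grasp_force: 91.5
```

>>> send_rows --pt "0 0 0.02 0 0 0 0" --pt "0 0 0.02 0 0 0 0" --pt "0 0 0.02 0 0 0 0" --pt "0 0 0 0 0 0 0" --pt "0 0 0 0 0 0 0" --pt "0 0 0 0 0 0 0" --pt "0 0 0 0 0 0 0" --pt "0 0 0 0 0 0 0"

```text
time_s: 23.6
eef_pos: [0.5784, 0.1686, 0.1352]
ee_rot: [-0.046, 0.999, -0.0, 0.0]
wrist_force: [1.7, -1.4, -4.5]
grip_width: 0.379
grasp_force: 92.6
```

The force swung to -17 N, so the balls have clicked and are pulling the holder down. Next I'll press gently on the shoulder.

>>> send_rows --pt "0 0 0.01 0 0 0 0" --pt "0 0 0.01 0 0 0 0" --pt "0 0 0.01 0 0 0 0" --pt "0 0 0 0 0 0 0" --pt "0 0 0 0 0 0 0" --pt "0 0 0 0 0 0 0" --pt "0 0 0 0 0 0 0" --pt "0 0 0 0 0 0 0"

```text
time_s: 24.4
eef_pos: [0.5783, 0.1692, 0.1342]
ee_rot: [-0.046, 0.999, 0.0, 0.0]
wrist_force: [0.5, -0.1, -1.1]
grip_width: 0.376
grasp_force: 92.8
```

>>> send_rows --pt "0 0 0.01 0 0 0 0" --pt "0 0 0.01 0 0 0 0" --pt "0 0 0.01 0 0 0 0" --pt "0 0 0 0 0 0 0" --pt "0 0 0 0 0 0 0" --pt "0 0 0 0 0 0 0" --pt "0 0 0 0 0 0 0" --pt "0 0 0 0 0 0 0"

```text
time_s: 25.2
eef_pos: [0.5784, 0.169, 0.1333]
ee_rot: [-0.046, 0.999, -0.0, 0.0]
wrist_force: [-0.4, -1.0, 2.1]
grip_width: 0.381
grasp_force: 93.1
```

>>> send_rows --pt "0 0 0.01 0 0 0 0" --pt "0 0 0.01 0 0 0 0" --pt "0 0 0.01 0 0 0 0" --pt "0 0 0 0 0 0 0" --pt "0 0 0 0 0 0 0" --pt "0 0 0 0 0 0 0" --pt "0 0 0 0 0 0 0" --pt "0 0 0 0 0 0 0"

```text
time_s: 26.0
eef_pos: [0.5785, 0.1691, 0.1329]
ee_rot: [-0.046, 0.999, -0.0, 0.0]
wrist_force: [-0.6, -0.8, 5.1]
grip_width: 0.381
grasp_force: 93.7
```

>>> send_rows --pt "0 0 0.01 0 0 0 0" --pt "0 0 0.01 0 0 0 0" --pt "0 0 0.01 0 0 0 0" --pt "0 0 0.01 0 0 0 0" --pt "0 0 0 0 0 0 0" --pt "0 0 0 0 0 0 0" --pt "0 0 0 0 0 0 0" --pt "0 0 0 0 0 0 0"

```text
time_s: 26.8
eef_pos: [0.5787, 0.1692, 0.1326]
ee_rot: [-0.046, 0.999, -0.0, 0.001]
wrist_force: [-2.5, -2.7, 11.0]
grip_width: 0.381
grasp_force: 94.3
```

At 11 N and stiff, it is seated on the shoulder. I'll relieve the load, let go and rise.

>>> send_rows --pt "0 0 -0.03 0 0 0 0" --pt "0 0 -0.02 0 0 0 0" --pt "0 0 0 0 0 0 0" --pt "0 0 0 0 0 0 1" --pt "0 0 0 0 0 0 1" --pt "0 0 0 0 0 0 1" --pt "0 0 0 0 0 0 1" --pt "0 0 0 0 0 0 1"

```text
time_s: 27.6
eef_pos: [0.5781, 0.1689, 0.1323]
ee_rot: [-0.046, 0.999, -0.0, -0.0]
wrist_force: [-0.3, -0.6, -0.3]
grip_width: 1.0
grasp_force: 0.0
```

>>> send_rows --pt "0 0 -0.2 0 0 0 1" --pt "0 0 -0.4 0 0 0 1" --pt "0 0 -0.7 0 0 0 1" --pt "0 0 -0.9 0 0 0 1" --pt "0 0 -0.9 0 0 0 1" --pt "0 0 -0.9 0 0 0 1" --pt "0.2 -0.2 -0.5 0 0 0 1" --pt "0.5 -0.5 0 0 0 0 1"

```text
time_s: 28.4
eef_pos: [0.5603, 0.1482, 0.2708]
ee_rot: [-0.047, 0.999, 0.001, 0.003]
wrist_force: [-1.2, -0.7, -0.2]
grip_width: 1.0
grasp_force: 0.0
```

```bash
python3 - <<'E'
from h import *
st();lm("side","collar","holder","ring","dripper","ear");lm("top","holder","ring","mug_mouth","dripper","ear")
a=capture("side")[150:275,270:395,::-1];b=capture("top")[195:320,330:455,::-1]
cv2.imwrite("pics/c6.png",np.hstack([cv2.resize(i,(400,400),interpolation=2) for i in(a,b)]))
plan([(.46,.0,.28,187),(.443,-.054,.17,187)],[8,8])
E
```

```text
28.4 [0.5603 0.1482 0.2708] yaw -174.6 z [ 0.005  0.003 -1.   ] F [-1.2 -0.7 -0.2] M [-0.05 -0.05  0.02] w 1.0 0.0
side collar [([0.578, 0.173, 0.1505], 0.92), ([0.4653, 0.2811, 0.0168], 0.6)]
side holder [([0.5784, 0.1718, 0.1256], 0.92), ([0.4647, 0.2808, -0.0004], 0.7), ([0.5017, -0.0466, 0.0029], 0.61)]
side ring [([0.4864, 0.3328, 0.0039], 0.83), ([0.4915, 0.167, 0.1241], 0.79)]
side dripper [([0.501, -0.0438, 0.0018], 0.65), ([0.4427, -0.0516, 0.0698], 0.38), ([0.5748, 0.1717, 0.1262], 0.26)]
side ear [([0.4433, -0.0497, 0.0687], 0.7)]
top holder [([0.5782, 0.1681, 0.1213], 0.85), ([0.4665, 0.2783, 0.0018], 0.52), ([0.4715, 0.1604, 0.0164], 0.51)]
top ring [([0.4938, 0.1654, 0.1297], 0.8), ([0.4856, 0.3315, 0.0079], 0.51)]
top mug_mouth [([0.4889, 0.1642, 0.1109], 0.72)]
top dripper [([0.5036, -0.0428, -0.0007], 0.96)]
top ear [([0.4415, -0.0532, 0.0683], 0.83), ([0.5744, 0.1678, 0.1481], 0.72)]
--
[0.47, -0.57, -0.05, 0.0, 0.0, -0.03] 
[0.47, -0.57, -0.05, 0.0, 0.0, -0.03] 
[0.47, -0.56, -0.06, 0.0, 0.0, -0.03] 
[0.48, -0.56, -0.05, 0.0, 0.0, -0.03] 
[0.48, -0.57, -0.05, 0.0, 0.0, -0.03] 
[0.48, -0.56, -0.05, 0.0, 0.0, -0.03] 
[0.48, -0.55, -0.06, 0.0, 0.0, -0.03] 
[0.48, -0.56, -0.05, 0.0, 0.0, -0.03] 
--
[0.1, -0.21, 0.46, 0.0, 0.0, 0.0] 
[0.1, -0.22, 0.46, 0.0, 0.0, 0.0] 
[0.1, -0.21, 0.46, 0.0, 0.0, 0.0] 
[0.1, -0.22, 0.45, 0.0, 0.0, 0.0] 
[0.09, -0.21, 0.46, 0.0, 0.0, 0.0] 
[0.1, -0.21, 0.46, 0.0, 0.0, 0.0] 
[0.1, -0.22, 0.46, 0.0, 0.0, 0.0] 
[0.1, -0.21, 0.46, 0.0, 0.0, 0.0]
```

View pics/c6.png

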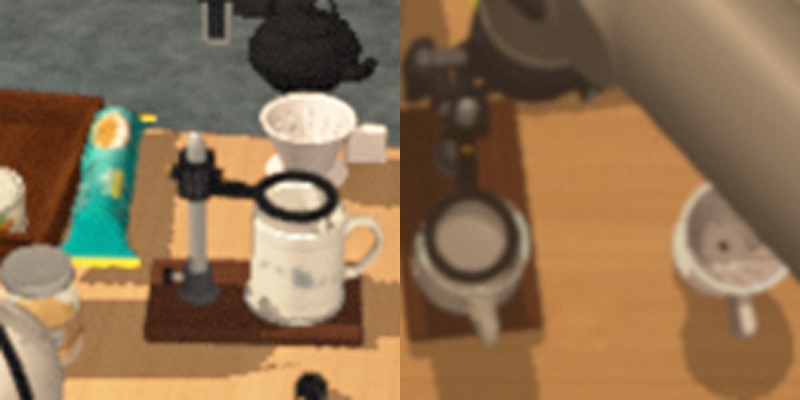

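The holder hangs level with its ring over the mug, at side crop (295,195), and the rod tip shows above the collar at (196,140). The dripper stands unmoved with its ear towards the robot, so I'll go to the ear.

>>> send_rows --pt "0.47 -0.57 -0.05 0 0 -0.03 1" --pt "0.47 -0.57 -0.05 0 0 -0.03 1" --pt "0.47 -0.57 -0.05 0 0 -0.03 1" --pt "0.48 -0.57 0 0 0 -0.03 1" --pt "0.48 -0.57 0 0 0 -0.03 1" --pt "0.48 -0.57 0 0 0 -0.03 1" --pt "0.48 -0.57 0 0 0 -0.03 1" --pt "0.48 -0.57 0 0 0 -0.03 1"

```text
time_s: 29.9
eef_pos: [0.4597, -0.0026, 0.2721]
ee_rot: [-0.063, 0.998, -0.0, 0.0]
wrist_force: [-0.4, -1.5, -0.4]
grip_width: 1.003
grasp_force: 0.0
```

>>> send_rows --pt "0.1 -0.22 0.46 0 0 0 1" --pt "0.1 -0.22 0.46 0 0 0 1" --pt "0.1 -0.22 0.46 0 0 0 1" --pt "0.1 -0.22 0.46 0 0 0 1" --pt "0.1 -0.22 0.46 0 0 0 1" --pt "0.1 -0.22 0.46 0 0 0 1" --pt "0.1 -0.22 0.46 0 0 0 1" --pt "0 0 0 0 0 0 1"

```text
time_s: 30.7
eef_pos: [0.4433, -0.0516, 0.1732]
ee_rot: [-0.062, 0.998, 0.001, -0.002]
wrist_force: [-0.1, -0.4, 0.3]
grip_width: 1.003
grasp_force: 0.0
```

```bash
python3 - <<'E'
from h import *
st();lm("side","ear","dripper");st()
plan([(.4420,-.0535,.12,187.6),(.4420,-.0535,.037,187.6)],[3,5])
E
```

```text
30.7 [ 0.4433 -0.0516  0.1732] yaw -172.9 z [-0.004  0.001 -1.   ] F [-0.1 -0.4  0.3] M [0.02 0.02 0.04] w 1.003 0.0
side ear [([0.4432, -0.0532, 0.0714], 0.75)]
side dripper [([0.5013, -0.0476, 0.0012], 0.94)]
30.85 [ 0.4458 -0.0502  0.1758] yaw -172.8 z [ 0.001  0.    -1.   ] F [-0.1 -0.2  0.1] M [0.   0.03 0.04] w 0.997 0.0
--
[0.05, -0.03, 0.62, 0.0, 0.0, -0.02] 
[0.04, -0.03, 0.62, 0.0, 0.0, -0.02] 
[0.05, -0.03, 0.62, 0.0, 0.0, -0.02] 
[0.0, 0.0, 0.55, 0.0, 0.0, 0.0] 
[0.0, 0.0, 0.56, 0.0, 0.0, 0.0] 
[0.0, 0.0, 0.55, 0.0, 0.0, 0.0] 
[0.0, 0.0, 0.55, 0.0, 0.0, 0.0] 
[0.0, 0.0, 0.56, 0.0, 0.0, 0.0]
```

>>> send_rows --pt "0.05 -0.04 0.62 0 0 0 1" --pt "0.04 -0.04 0.62 0 0 0 1" --pt "0.04 -0.03 0.62 0 0 0 1" --pt "0 0 0.6 0 0 0 1" --pt "0 0 0.6 0 0 0 1" --pt "0 0 0.6 0 0 0 0.7" --pt "0 0 0.6 0 0 0 0.5" --pt "0 0 0.38 0 0 0 0.5"

```text
time_s: 31.65
eef_pos: [0.4423, -0.0541, 0.0359]
ee_rot: [-0.063, 0.998, 0.0, 0.0]
wrist_force: [0.3, 0.7, -0.3]
grip_width: 0.514
grasp_force: 0.0
```

>>> send_rows --pt "0 0 0 0 0 0 0.4" --pt "0 0 0 0 0 0 0.3" --pt "0 0 0 0 0 0 0.2" --pt "0 0 0 0 0 0 0" --pt "0 0 0 0 0 0 0" --pt "0 0 0 0 0 0 0" --pt "0 0 0 0 0 0 0" --pt "0 0 0 0 0 0 0" --force 80

```text
time_s: 32.45
eef_pos: [0.4426, -0.0543, 0.0372]
ee_rot: [-0.063, 0.998, -0.0, 0.001]
wrist_force: [-2.2, -0.6, 6.7]
grip_width: 0.123
grasp_force: 78.3
```

```bash
python3 - <<'E'
from h import *
st();lm("side","dripper","ear");lm("top","dripper","ear");st()
E
```

```text
32.45 [ 0.4426 -0.0543  0.0372] yaw -172.8 z [ 0.002 -0.001 -1.   ] F [-2.2 -0.6  6.7] M [ 0.11  0.08 -0.04] w 0.123 78.3
side dripper [([0.5054, -0.0465, 0.0028], 0.64)]
side ear [([0.4398, -0.0557, 0.0707], 0.77)]
top dripper [([0.5054, -0.047, -0.0034], 0.58)]
top ear []
32.75 [ 0.4426 -0.0543  0.0372] yaw -172.8 z [ 0.002 -0.001 -1.   ] F [-2.3  0.8  7. ] M [0.11 0.15 0.05] w 0.123 78.3
```

>>> send_rows --pt "0 0 -0.2 0 0 0 0" --pt "0 0 -0.4 0 0 0 0" --pt "0 0 -0.6 0 0 0 0" --pt "0 0 -0.8 0 0 0 0" --pt "0 0 -0.9 0 0 0 0" --pt "0 0 -0.9 0 0 0 0" --pt "0 0 -0.9 0 0 0 0" --pt "0 0 -0.9 0 0 0 0"

```text
time_s: 33.55
eef_pos: [0.4412, -0.0541, 0.2058]
ee_rot: [-0.063, 0.998, -0.0, -0.0]
wrist_force: [0.0, -0.5, -2.1]
grip_width: 0.126
grasp_force: 77.9
```

```bash
python3 - <<'E'
from h import *
st();lm("side","dripper","ear");lm("top","dripper","ear");st()
plan([(.4315,.156,.207,187.2)],[15])
E
```

```text
33.55 [ 0.4412 -0.0541  0.2058] yaw -172.8 z [-0.    -0.001 -1.   ] F [ 0.  -0.5 -2.1] M [-0.02  0.08  0.01] w 0.126 77.9
side dripper [([0.4989, -0.0454, 0.1712], 0.97)]
side ear [([0.4395, -0.0521, 0.2403], 0.95)]
top dripper [([0.5037, -0.0464, 0.168], 0.95)]
top ear [([0.4399, -0.0518, 0.2369], 0.93), ([0.4879, 0.1642, 0.1095], 0.6)]
33.85 [ 0.4405 -0.0544  0.2032] yaw -172.8 z [-0.003  0.    -1.   ] F [ 0.1  0.6 -1.8] M [-0.03  0.1   0.02] w 0.127 78.0
--
[-0.04, 0.47, -0.01, 0.0, 0.0, 0.0] 
[-0.04, 0.46, -0.01, 0.0, 0.0, 0.0] 
[-0.04, 0.47, -0.01, 0.0, 0.0, 0.0] 
[-0.04, 0.47, 0.0, 0.0, 0.0, 0.0] 
[-0.03, 0.46, -0.01, 0.0, 0.0, 0.0] 
[-0.04, 0.47, -0.01, 0.0, 0.0, 0.0] 
[-0.04, 0.46, -0.01, 0.0, 0.0, 0.0] 
[-0.04, 0.47, -0.01, 0.0, 0.0, 0.0] 
--
[-0.04, 0.47, -0.01, 0.0, 0.0, 0.0] 
[-0.04, 0.46, 0.0, 0.0, 0.0, 0.0] 
[-0.04, 0.47, -0.01, 0.0, 0.0, 0.0] 
[-0.04, 0.47, -0.01, 0.0, 0.0, 0.0] 
[-0.04, 0.46, -0.01, 0.0, 0.0, 0.0] 
[-0.03, 0.47, -0.01, 0.0, 0.0, 0.0] 
[-0.04, 0.46, -0.01, 0.0, 0.0, 0.0]
```

>>> send_rows --pt "-0.04 0.3 0 0 0 0 0" --pt "-0.04 0.5 0 0 0 0 0" --pt "-0.04 0.55 0 0 0 0 0" --pt "-0.04 0.55 0 0 0 0 0" --pt "-0.04 0.55 0 0 0 0 0" --pt "-0.04 0.55 0 0 0 0 0" --pt "-0.04 0.55 0 0 0 0 0" --pt "-0.04 0.55 0 0 0 0 0"

```text
time_s: 34.65
eef_pos: [0.4348, 0.0704, 0.2034]
ee_rot: [-0.063, 0.998, 0.0, -0.001]
wrist_force: [0.8, 0.7, -2.1]
grip_width: 0.128
grasp_force: 77.9
```

>>> send_rows --pt "-0.04 0.55 0 0 0 0 0" --pt "-0.04 0.55 0 0 0 0 0" --pt "-0.04 0.55 0 0 0 0 0" --pt "-0.04 0.5 0 0 0 0 0" --pt "-0.04 0.45 0 0 0 0 0" --pt "-0.02 0.3 0 0 0 0 0" --pt "0 0 0 0 0 0 0" --pt "0 0 0 0 0 0 0"

```text
time_s: 35.45
eef_pos: [0.4311, 0.1558, 0.2039]
ee_rot: [-0.063, 0.998, -0.0, -0.001]
wrist_force: [-0.5, -0.3, -2.3]
grip_width: 0.128
grasp_force: 77.9
```

```bash
python3 - <<'E'
from h import *
st()
for i in range(2):lm("side","dripper","ear","ring");lm("top","dripper","ear","ring")
st()
a=capture("side")[150:275,290:415,::-1];b=capture("top")[185:310,290:415,::-1]
cv2.imwrite("pics/c7.png",np.hstack([cv2.resize(i,(400,400),interpolation=2) for i in(a,b)]))
E
```

```text
35.45 [0.4311 0.1558 0.2039] yaw -172.8 z [-0.001 -0.    -1.   ] F [-0.5 -0.3 -2.3] M [-0.06  0.04  0.02] w 0.128 77.9
side dripper [([0.4883, 0.164, 0.1669], 0.59)]
side ear [([0.4888, 0.1669, 0.1684], 0.68), ([0.4322, 0.1559, 0.2363], 0.59)]
side ring [([0.493, 0.1669, 0.1238], 0.62), ([0.4919, 0.3327, 0.0066], 0.49), ([0.4776, 0.6442, -0.0009], 0.34)]
top dripper [([0.4903, 0.1623, 0.1644], 0.75)]
top ear []
top ring [([0.4869, 0.3302, 0.0076], 0.59)]
side dripper [([0.492, 0.1616, 0.1664], 0.75), ([0.4939, 0.1662, 0.1241], 0.18)]
side ear [([0.4332, 0.1544, 0.2368], 0.84)]
side ring [([0.4929, 0.1662, 0.1234], 0.93), ([0.4915, 0.3315, 0.0071], 0.69)]
top dripper []
top ear []
top ring [([0.4849, 0.3306, 0.0076], 0.54), ([0.4931, 0.1629, 0.1664], 0.35)]
36.25 [0.4315 0.1561 0.2043] yaw -172.8 z [ 0. -0. -1.] F [ 0.3  1.2 -3. ] M [-0.    0.09 -0.04] w 0.129 77.9
```

View pics/c7.png

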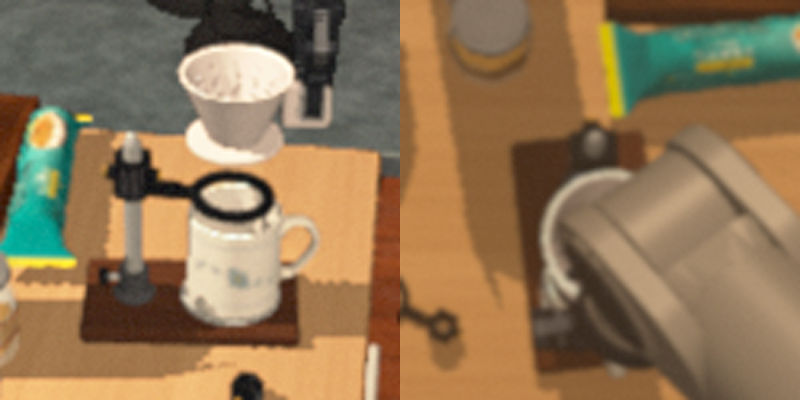

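The side crop shows the dripper upright at (235,100), above the ring at (233,197). The networks put it about 2 mm short in both x and y, so I'll correct that and lower it.

>>> send_rows --pt "-0.04 0.03 0.1 0 0 0 0" --pt "-0.03 0.03 0.15 0 0 0 0" --pt "0 0 0.2 0 0 0 0" --pt "0 0 0.2 0 0 0 0" --pt "0 0 0.15 0 0 0 0" --pt "0 0 0.1 0 0 0 0" --pt "0 0 0.1 0 0 0 0" --pt "0 0 0 0 0 0 0"

```text
time_s: 37.15
eef_pos: [0.4331, 0.158, 0.1739]
ee_rot: [-0.063, 0.998, -0.0, -0.0]
wrist_force: [0.0, 0.9, -1.4]
grip_width: 0.131
grasp_force: 78.0
```

>>> send_rows --pt "0 0 0.05 0 0 0 0" --pt "0 0 0.05 0 0 0 0" --pt "0 0 0.05 0 0 0 0" --pt "0 0 0.05 0 0 0 0" --pt "0 0 0.05 0 0 0 0" --pt "0 0 0 0 0 0 0" --pt "0 0 0 0 0 0 0" --pt "0 0 0 0 0 0 0"

```text
time_s: 37.95
eef_pos: [0.4334, 0.1581, 0.1668]
ee_rot: [-0.063, 0.998, -0.0, 0.0]
wrist_force: [0.2, 1.0, -0.8]
grip_width: 0.126
grasp_force: 78.0
```

>>> send_rows --pt "0 0 0.04 0 0 0 0" --pt "0 0 0.04 0 0 0 0" --pt "0 0 0.04 0 0 0 0" --pt "0 0 0 0 0 0 0" --pt "0 0 0 0 0 0 0" --pt "0 0 0 0 0 0 0" --pt "0 0 0 0 0 0 0" --pt "0 0 0 0 0 0 0"

```text
time_s: 38.75
eef_pos: [0.4333, 0.1581, 0.1632]
ee_rot: [-0.063, 0.998, -0.0, 0.0]
wrist_force: [0.0, -0.4, -1.5]
grip_width: 0.126
grasp_force: 78.0
```

```bash
python3 - <<'E'
from h import *
st()
lm("side","dripper","ear","ring","holder");st()
a=capture("side")[150:275,290:415,::-1]
cv2.imwrite("pics/c8.png",cv2.resize(a,(600,600),interpolation=2))
E
```

```text
38.75 [0.4333 0.1581 0.1632] yaw -172.8 z [ 0. -0. -1.] F [ 0.  -0.4 -1.5] M [-0.06  0.1  -0.03] w 0.126 78.0
side dripper [([0.4941, 0.1648, 0.1261], 0.61)]
side ear [([0.4347, 0.1569, 0.1971], 0.89), ([0.5752, 0.1703, 0.0439], 0.35)]
side ring [([0.4894, 0.3322, 0.0067], 0.81), ([0.4913, 0.1669, 0.123], 0.56)]
side holder [([0.5755, 0.1698, 0.1247], 0.88), ([0.4649, 0.2827, 0.0049], 0.81)]
39.0 [0.4333 0.1581 0.1632] yaw -172.8 z [ 0. -0. -1.] F [ 1.3 -1.  -1.2] M [ 0.02  0.08 -0.03] w 0.123 78.0
```

View pics/c8.png

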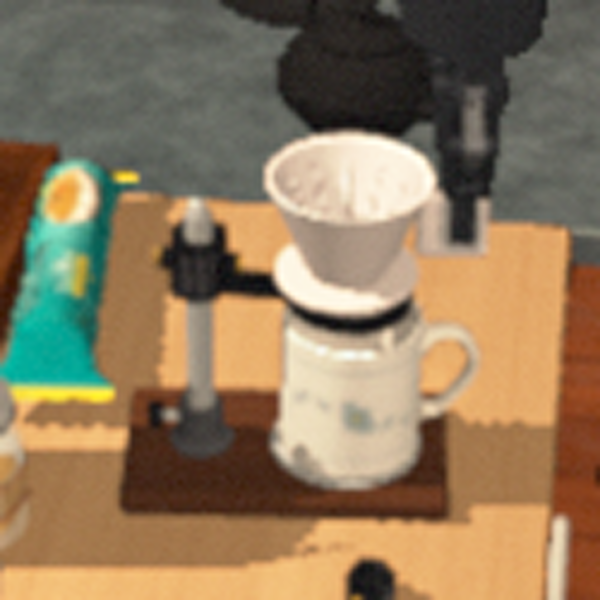

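The dripper's foot is entering the ring, with its flange just above the ring at (345,285), and nothing is pushing sideways. I'll lower it until it rests.

>>> send_rows --pt "0 0 0.04 0 0 0 0" --pt "0 0 0.04 0 0 0 0" --pt "0 0 0.04 0 0 0 0" --pt "0 0 0 0 0 0 0" --pt "0 0 0 0 0 0 0" --pt "0 0 0 0 0 0 0" --pt "0 0 0 0 0 0 0" --pt "0 0 0 0 0 0 0"

```text
time_s: 39.85
eef_pos: [0.4334, 0.1581, 0.1596]
ee_rot: [-0.063, 0.998, -0.0, 0.0]
wrist_force: [0.1, 0.6, -1.8]
grip_width: 0.125
grasp_force: 78.0
```

>>> send_rows --pt "0 0 0.03 0 0 0 0" --pt "0 0 0.03 0 0 0 0" --pt "0 0 0 0 0 0 0" --pt "0 0 0 0 0 0 0" --pt "0 0 0 0 0 0 0" --pt "0 0 0 0 0 0 0" --pt "0 0 0 0 0 0 0" --pt "0 0 0 0 0 0 0"

```text
time_s: 40.65
eef_pos: [0.4333, 0.1581, 0.1578]
ee_rot: [-0.063, 0.998, -0.0, 0.0]
wrist_force: [-1.0, -0.5, -1.3]
grip_width: 0.128
grasp_force: 78.0
```

>>> send_rows --pt "0 0 0.03 0 0 0 0" --pt "0 0 0.03 0 0 0 0" --pt "0 0 0 0 0 0 0" --pt "0 0 0 0 0 0 0" --pt "0 0 0 0 0 0 0" --pt "0 0 0 0 0 0 0" --pt "0 0 0 0 0 0 0" --pt "0 0 0 0 0 0 0"

```text
time_s: 41.45
eef_pos: [0.4333, 0.1581, 0.156]
ee_rot: [-0.063, 0.998, -0.0, 0.0]
wrist_force: [0.4, 0.8, -2.0]
grip_width: 0.13
grasp_force: 78.0
```

>>> send_rows --pt "0 0 0.02 0 0 0 0" --pt "0 0 0.02 0 0 0 0" --pt "0 0 0 0 0 0 0" --pt "0 0 0 0 0 0 0" --pt "0 0 0 0 0 0 0" --pt "0 0 0 0 0 0 0" --pt "0 0 0 0 0 0 0" --pt "0 0 0 0 0 0 0"

```text
time_s: 42.25
eef_pos: [0.4335, 0.1581, 0.1548]
ee_rot: [-0.063, 0.998, -0.0, 0.0]
wrist_force: [-0.0, -1.0, -0.1]
grip_width: 0.127
grasp_force: 78.1
```

```bash
python3 - <<'E'
from h import *
st();lm("side","dripper","holder","ring");st()
E
```

```text
42.25 [0.4335 0.1581 0.1548] yaw -172.8 z [ 0. -0. -1.] F [-0.  -1.  -0.1] M [-0.04 -0.05  0.02] w 0.127 78.1
side dripper [([0.4917, 0.1661, 0.1178], 0.83)]
side holder [([0.5768, 0.1724, 0.1224], 0.79), ([0.4663, 0.2821, 0.0067], 0.52)]
side ring [([0.4872, 0.3341, 0.0021], 0.78), ([0.4921, 0.1683, 0.1242], 0.49)]
42.45 [0.4334 0.1581 0.1548] yaw -172.8 z [ 0. -0. -1.] F [-0.2  0.1 -0.6] M [ 0.03 -0.07  0.  ] w 0.128 78.1
```

>>> send_rows --pt "0 0 0.01 0 0 0 0" --pt "0 0 0.01 0 0 0 0" --pt "0 0 0 0 0 0 0" --pt "0 0 0 0 0 0 0" --pt "0 0 0 0 0 0 0.3" --pt "0 0 0 0 0 0 0.5" --pt "0 0 0 0 0 0 0.7" --pt "0 0 0 0 0 0 0.7" --force 20

```text
time_s: 43.25
eef_pos: [0.4333, 0.1581, 0.1541]
ee_rot: [-0.063, 0.998, -0.0, -0.0]
wrist_force: [0.3, 0.6, -0.2]
grip_width: 0.701
grasp_force: 0.0
```

>>> send_rows --pt "0 0 -0.2 0 0 0 0.7" --pt "0 0 -0.4 0 0 0 0.7" --pt "0 0 -0.7 0 0 0 0.7" --pt "0 0 -0.9 0 0 0 0.7" --pt "0 0 -0.9 0 0 0 0.7" --pt "0 -0.5 -0.6 0 0 0 0.7" --pt "0 -0.8 0 0 0 0 0.7" --pt "0 -0.8 0 0 0 0 0.7"

```text
time_s: 44.05
eef_pos: [0.442, 0.0956, 0.267]
ee_rot: [-0.064, 0.998, -0.001, 0.002]
wrist_force: [-0.4, -0.9, -0.6]
grip_width: 0.702
grasp_force: 0.0
```

>>> send_rows --pt "0 -0.8 0 0 0 0 0.7" --pt "0 -0.8 0 0 0 0 0.7" --pt "0 -0.8 0 0 0 0 0.7" --pt "0 -0.8 0 0 0 0 0.7" --pt "0 -0.5 0 0 0 0 0.7" --pt "0 0 0 0 0 0 0.7" --pt "0 0 0 0 0 0 0.7" --pt "0 0 0 0 0 0 0.7"

```text
time_s: 44.85
eef_pos: [0.4551, -0.0129, 0.2654]
ee_rot: [-0.064, 0.998, 0.0, 0.0]
wrist_force: [-0.3, 0.0, -0.6]
grip_width: 0.703
grasp_force: 0.0
```

```bash
python3 - <<'E'
from h import *
st();lm("side","dripper","holder","ring","ear","mug");lm("top","dripper","holder","ear","mug")
a=capture("side")[150:275,290:415,::-1];b=capture("top")[185:310,290:415,::-1]
cv2.imwrite("pics/c9.png",np.hstack([cv2.resize(i,(400,400),interpolation=2) for i in(a,b)]))
E
```

```text
44.85 [ 0.4551 -0.0129  0.2654] yaw -172.7 z [ 0.  0. -1.] F [-0.3  0.  -0.6] M [0.02 0.03 0.  ] w 0.703 0.0
side dripper [([0.4951, 0.1657, 0.1136], 0.72)]
side holder [([0.4657, 0.2816, 0.0052], 0.66)]
side ring [([0.4927, 0.1692, 0.122], 0.58), ([0.4881, 0.3359, 0.0065], 0.55)]
side ear [([0.4315, 0.155, 0.1824], 0.83)]
side mug [([0.4743, 0.1604, 0.0158], 0.59)]
top dripper [([0.4955, 0.1661, 0.1125], 0.83)]
top holder [([0.4652, 0.2801, 0.0009], 0.77), ([0.5769, 0.1686, 0.1248], 0.56)]
top ear [([0.4296, 0.1605, 0.1789], 0.56)]
top mug [([0.4742, 0.1605, 0.015], 0.61)]
```

View pics/c9.png

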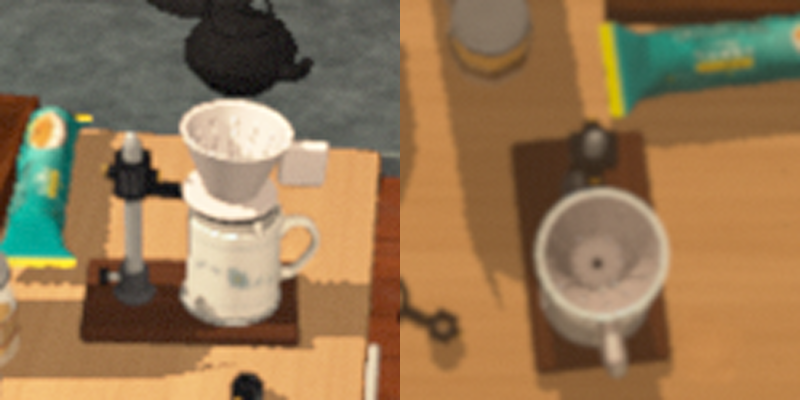

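```bash
python3 - <<'E'
from h import *
a=cv2.resize(cv2.imread("pics/c8.png"),(400,400),interpolation=cv2.INTER_AREA);b=cv2.imread("pics/c9.png")[:,:400]
g=lambda i:cv2.cvtColor(i,6)
m=np.zeros((400,400),np.uint8);cv2.fillPoly(m,[np.array([[170,75],[305,75],[305,125],[272,140],[275,195],[235,212],[190,200],[178,180],[200,155]])],255)
W=np.array([[1,0,0],[0,1,-8]],np.float32)
c,W=cv2.findTransformECC(g(b),g(a),W,cv2.MOTION_EUCLIDEAN,(3,300,1e-7),m,5)
print("dripper rot deg",np.degrees(np.arctan2(W[1,0],W[0,0])),W[:,2],c)
p=W@[235,150,1];print("shift px",(p-[235,150])/3.2)
for n,(x,y,w,h) in{"collar":(100,125,85,85)}.items():
    m=np.zeros((400,400),np.uint8);m[y:y+h,x:x+w]=255
    c,V=cv2.findTransformECC(g(b),g(a),np.eye(2,3,dtype=np.float32),cv2.MOTION_EUCLIDEAN,(3,300,1e-7),m,5)
    p=V@[142,175,1];print(n,np.degrees(np.arctan2(V[1,0],V[0,0])),(p-[142,175])/3.2,c)
def rims(c):
    for k in(0,1):pass
for p in([.4925,.166,.118],[.4925,.166,.114]):print(project("side",p))
E
```

```text
dripper rot deg -3.1479304 [-10.2213335   1.7109244] 0.9667215359923249
shift px [-0.73087672 -3.56882088]
collar -0.579784 [ 0.07062936 -0.07938561] 0.9949716636046181
[361.67007187 213.26513766]
[361.63496572 214.4952435 ]
```

```bash
cat > fit.py <<'E'
from h import *
from scipy.optimize import minimize
T=np.linspace(0,2*np.pi,40)
circ=lambda r,z:np.c_[r*np.cos(T),r*np.sin(T),0*T+z]
parts=[np.r_[circ(.0465,.076),circ(.026,.018)],np.r_[circ(.04,.012),circ(.04,.016)],
 np.array([[x,y,z] for x in(-.036,-.077) for y in(-.006,.006) for z in(.036,.068)])]
S=8
def sil(c,P):
    x,y,z,p,r,yw=P;Q=R.from_euler("ZYX",[yw,p,r],degrees=True);m=np.zeros((100*S,100*S),np.uint8)
    for a in parts:
        px=np.array([project(c,q) for q in Q.apply(a)+[x,y,z]])
        h=cv2.convexHull(((px-OFF[c])*S).astype(np.float32)).round().astype(np.int32);cv2.fillConvexPoly(m,h,255)
    return cv2.resize(m,(100,100),interpolation=cv2.INTER_AREA)/255.
OFF={"side":np.array([310,150]),"top":np.array([300,215])}
M={}
for c in OFF:
    im=capture(c);d=cut_out("dripper",c);k=d[0]["mask"];o=OFF[c];M[c]=k[o[1]:o[1]+100,o[0]:o[0]+100].astype(float);print(c,[(round(e["score"],2),int(e["mask"].sum()),np.argwhere(e["mask"]).mean(0).round()) for e in d])
def cost(P):return sum(np.abs(sil(c,P)-M[c]).sum() for c in M)
P=np.array([.494,.166,.116,0,0,7.])
for p0 in(-4,0,4):
    P0=P.copy();P0[3]=p0
    sim=np.vstack([P0]+[P0+np.eye(6)[i]*[.004,.004,.004,4,4,4][i] for i in range(6)])
    f=minimize(cost,P0,method="Nelder-Mead",options=dict(initial_simplex=sim,maxfev=160));print(p0,f.x.round(4),f.fun)
E
timeout 500 python3 fit.py
```

```text
side [(0.92, 1168, array([201., 366.])), (0.57, 1814, array([370., 341.]))]
top [(0.64, 1405, array([266., 353.]))]Traceback (most recent call last):
  File "fit.py", line 23, in <module>
    f=minimize(cost,P0,method="Nelder-Mead",options=dict(initial_simplex=sim,maxfev=160));print(p0,f.x.round(4),f.fun)
    res = _minimize_neldermead(fun, x0, args, callback, bounds=bounds,
                               **options)
    fxcc = func(xcc)
    fx = function(np.copy(x), *(wrapper_args + args))
  File "fit.py", line 18, in cost
    def cost(P):return sum(np.abs(sil(c,P)-M[c]).sum() for c in M)
                       ~~~^^^^^^^^^^^^^^^^^^^^^^^^^^^^^^^^^^^^^^^^
  File "fit.py", line 18, in <genexpr>
    def cost(P):return sum(np.abs(sil(c,P)-M[c]).sum() for c in M)
                                  ~~~^^^^^
  File "fit.py", line 11, in sil
    px=np.array([project(c,q) for q in Q.apply(a)+[x,y,z]])
                 ~~~~~~~^^^^^
  File "h.py", line 5, in project
    ci=camera_info(c);q=np.asarray(ci["world_to_cam"])@np.append(p,1)
ValueError: time passes only in moves, steps and waits
```

```bash
sed -i 's/^from station import \*/from station import *\nimport station, functools\ncamera_info=functools.cache(station.camera_info)/' h.py; timeout 500 python3 fit.py
```

```text
side [(0.9, 1249, array([200., 366.]))]
top [(0.89, 1372, array([266., 353.])), (0.56, 703, array([195., 318.]))]
-4 [ 0.4949  0.168   0.1125 -4.2785  1.7657  7.392 ] 223.20784313725488
0 [ 0.4954  0.1693  0.1134 -5.0907  2.1875  8.2928] 230.5764705882353
4 [ 0.4959  0.1693  0.1136 -5.4747  1.8481  8.4719] 230.6313725490196
```

The final views agree with a seated dripper. It is centred in the ring, within about 2 mm, and its small lean of a few degrees matches the collar's play on the rod. The collar did not shift when loaded, the mug has not moved, and the gripper is clear.

```bash
python3 -c "
from station import *
print(hand_in())"
```

```text
the job is handed in; nothing more can be done
None
```

The holder is clicked into the rod's groove (pressed to about 12 N, not forced), the dripper sits in the ring over the mug, the arm is clear, and the job is handed in. The dripper leans towards its ear: the picture fit says 4–5°, and I put it nearer 3°, mostly the collar's play on the rod, but I did not confirm that.

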